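Drive a tight spacer out of a microscope camera tube

ROBOT

A 7-joint arm with a two-finger parallel gripper is mounted at the origin on the work surface. World frame = base frame: x ahead of the robot, y to its left, z up, the work surface at z = 0. Lengths are in m, angles in rad, forces in N, time in s.
With the tool pointing down it reaches from about 0.425 to 0.875 m from the base axis. Payload 4.7 kg.
Tool frame: the origin (TCP) lies between the finger pads; the fingertips stand 14 mm ahead of it and the grasp point (between the pads) lies 5 mm behind it; z points along the fingers, y is the line along which they close (so a half turn about z gives the same grasp; the last joint's range is limited). The gripper opens to 87 mm and grips with 3 to 60 N. Pads are 19 mm wide; open, the fingers measure 117 mm over their backs; the gripper's body (75 mm by 190 mm) begins 51 mm behind the grasp point.
Start: joints at [1.144, 0.321, -0.07, 1.45, 0.023, 1.371, -0.057], TCP at [0.277, -0.588, 0.237] pointing down, gripper open.
Joint ranges: [-2.86, 2.86], [-0.3, 2.09], [-1.38, 1.24], [0.06, 2.45], [-1.56, 4.7], [0.09, 2.05], [-2.69, 2.69]. Speed limits (rad/s): [2.57, 2.57, 3.14, 3.14, 3.14, 3.14, 3.14].

INTERFACE

Orientations are given as a rotation vector (axis times angle).
In Python, from bench import ctrl gives the robot as it stands.
- The arm moves only by the tool step_arm, never from a script. Its argument "commands" is a list of rows, each an object with "travel": the shift along the tool's x, y, z in m, a list of three; "turn": the turn, a rotation vector about the tool's x, y, z in degrees, a list of three. A call has 1 to 5 rows; each row is the pose to reach, as a shift and turn from the pose commanded when the call began, along the tool's axes at that moment; what a row does not reach only later rows make up. A row lasts 1/10 s, in which the tool goes at most 50 mm and 8.59 degrees, less where a joint would pass 70% of its speed; a pose out of reach is approached as far as the arm can. A call with a gripper value outside its range is refused whole. "gripper" is the opening, from 0 (shut) to 1 (fully open), set as the call begins (left out, the last holds). The fingers move at their own pace and stop on an object; "force" is the grip in N (left out, the last holds). Time passes only in rows, so rows that repeat a pose let the fingers close. It gives the time, the measured TCP pose, the force, the opening and the grip force at its end, in the units of the state.
- ctrl.get_state(): the state, without advancing time (a new reading comes with each control period).
- ctrl.get_image(name): name is "scene" or "side" or "wrist"; returns the picture (400x640x3 uint8, red, green, blue); there is no depth.
- ctrl.camera_model(name): a dict with "fx", "fy", "cx", "cy" (pixels), "R" (3x3) and "t" (3): a world point X has camera coordinates R X + t; the wrist camera has in their place "T_tool_cam" (4x4, takes a point from camera to tool coordinates, whose origin is the TCP and whose axes are the flange's). Camera axes: x right, y down, z forward; pixel columns grow to the right and rows downward; lengths in m; the calibration is good to about 2 mm. A picture is of the moment at which its call begins: read the wrist's pose just before it. camera_model takes no time and is no camera call.
- ctrl.close_job(): hands the job in; it is judged then, once.
The state is a dict: "time": time; "joint_positions": joint angles; "qd": joint speeds; "joint_torque": joint torques, N m; "position": TCP position; "tool_rot": TCP orientation; "ft_force": force on the tool from outside, world axes, zero at the start; "torque": the same for the moment, N m; "grip_width": opening from 0.0 (shut) to 1.0 (fully open); "grip_force": force on a finger pad.
Only numpy, scipy, OpenCV 4.12 (cv2) and the standard library are available. Lean on these libraries where they do the work, as an engineer would, in place of code of your own. Each camera call takes 0.05 s, during which the arm holds its last target. There are 200 camera calls.

TASK

A spacer ring is stuck in the lower part of the camera tube that is clamped in the stand. Take the blue-handled drift from the rack, feed it down the tube from above and press the spacer out steadily, never pushing with more than 20 N, until the spacer has dropped into the red dish and the drift's collar is felt to come down firmly (5 N or more) on the tube's rim. Then draw the drift out and hang it upright back in its empty hole in the rack, leaving everything else where it is.

Things in the scene. Friction and masses are not known exactly. Their poses are not given: they have to be found in the camera images.
- drift: the drift to use: white nylon stem 18 mm across, 64 mm long, nose edge chamfered 1.5 mm; above it a collar 32 mm across, 6 mm thick; above that a blue round handle 22 mm across, 76 mm long (100 g in all). Origin: centre of the nose's end face; z runs along it to the handle, which begins 70 mm from the origin. It starts upright in one of the rack's three holes, hanging by its collar
- spacer: brass spacer ring, 26 mm across, 10 mm tall, with a 10 mm hole; origin under its centre, z along its axis. It starts level and tight in the tube, gripped by sprung friction: 7 to 14 N keeps it sliding down, for some 14 to 32 mm, and it falls free once its top is within 4 mm of the tube's lower end
- stand: fixed stand: aluminium base plate 110 (x) x 130 (y) x 10 mm, two steel posts 90 mm tall at y = +46 and -46 mm, between them a dark ring clamp, 60 to 78 mm above the bench, that holds the black camera tube upright on the stand's z axis; the red dish is under it. Origin: centre of the base plate's underside, on the bench
- clamp_mid (a point): middle of the ring clamp, on the tube's axis, 69 mm above the bench. The tube is 44 mm across, 66 mm long; bore 20 mm in its upper 28 mm, 29 mm below, where the spacer sits. It was clamped by hand at any height: its silver rim is 108 to 124 mm above the bench, not measured and not told by the spacer's place, so feel for it. It holds against 100 N
- tube_axis (a point): point on the tube's axis 127 mm above the bench, just over the highest the rim can be. The spacer lets go only when the blue drift's collar is within about 2 mm of the rim; with the collar on the rim the nose stops 2 mm short of the tube's lower end
- dish_floor (a point): middle of the floor of the red catch dish, 66 mm square outside with a wall 10 mm high and 3 mm thick, fixed on the base plate straight below the tube; 15 mm above the bench
- rack: fixed aluminium drift rack, a plate 70 (x) x 240 (y) mm with its top 78 mm above the bench, on grey end blocks; three holes in a row along its y axis at -75, 0 and +75 mm. A drift hung right has its collar flat on the plate and its nose 64 mm below the plate's top. Origin: under its centre, on the bench
- rack_hole0 (a point): centre of the mouth of rack hole 0 (22 mm across, through the 10 mm plate), on the plate's top
- rack_hole1 (a point): centre of the mouth of rack hole 1 (22 mm across, through the 10 mm plate), on the plate's top
- rack_hole2 (a point): centre of the mouth of rack hole 2 (22 mm across, through the 10 mm plate), on the plate's top
- thin_drift: orange-handled drift: same build and collar as the blue one but a thin nose 9 mm across that slips straight through the spacer; bystander. Origin: centre of its nose's end face, z along it to the handle
- stub_drift: green-handled drift, handle and collar like the blue one, with a stem only 30 mm long and 14 mm across, too short to reach; bystander. Origin: centre of its nose's end face, z along it to the handle
- objective: steel microscope objective with a yellow band, 29 mm across, 45 mm tall, standing; bystander, origin under its centre
- eyepiece: black eyepiece, 44 mm across, 60 mm tall, standing; bystander, origin under its centre
- oil_bottle: amber immersion-oil bottle, 28 mm across, 65 mm tall; bystander, origin under its centre
- slide_box: blue and white slide box, 87 x 97 x 34 mm; bystander, origin under its centre
- petri_dish: clear petri dish, 61 mm across, 14 mm tall; bystander, origin under its centre
- screwdriver: red-handled screwdriver 150 mm long, lying; bystander
There are look-alikes about, which are no part of the job. Leave any black, pink or purple look-alike of the drift alone.

How it is judged:
On the way, in this order (a step that is already met when the one before it is completed fails the run):
1. the blue drift, down the bore, bears on the spacer while that is still in the tube (contact force between drift and spacer above 2 N and horizontal distance between spacer and dish_floor below 0.003 m and z of spacer in the frame of dish_floor above 0.03 m and horizontal distance between drift and spacer below 0.006 m), for 0.1 s.
2. with the spacer out in the dish, the drift is fully down the tube and its collar bears on the rim (contact force between drift and stand above 4 N and horizontal distance between spacer and dish_floor below 0.025 m and z of spacer in the frame of dish_floor below 0.016 m and horizontal distance between drift and dish_floor below 0.006 m and height (world z) of drift below 0.064 m), for 0.1 s.
At the end, for the whole second after the job is handed in: the spacer rests in the red dish (centre within 25 mm of its middle, under 16 mm above its floor); the blue drift hangs at rest, let go, in a rack hole: nose within 7 mm of the hole's axis, 10 to 20 mm above the bench, within 0.12 rad of upright (horizontal distance between spacer and dish_floor below 0.025 m and z of spacer in the frame of dish_floor below 0.016 m and linear speed of each of spacer, drift below 0.02 m/s and (horizontal distance between drift and rack_hole0 below 0.007 m or horizontal distance between drift and rack_hole1 below 0.007 m or horizontal distance between drift and rack_hole2 below 0.007 m) and height (world z) of drift between 0.01 and 0.02 m and angle between drift's own z axis and vertical below 0.12 rad and contact force between drift and the fingers below 0.3 N); the robot touches nothing.
It fails at once if the drift is pushed on the stand or tube with more than 23 N (contact force between drift and stand above 23 N).
It fails at once if the drift is pushed on the spacer with more than 23 N (contact force between drift and spacer above 23 N).
It fails at once if a bystander is moved more than 25 mm (distance of any of thin_drift, stub_drift, objective, eyepiece, oil_bottle, slide_box, petri_dish, screwdriver from where it was at the start of the episode above 0.025 m).
It also fails if it takes over 64 s, if anything falls off the work surface, if the arm or the gripper's body presses on something with over 40 N, if the wrist force passes 120 N, or if a joint passes its speed limit or range.

## Working session

There is one attempt and no reset: what is moved stays moved. The work goes in short steps, Python scripts to look and compute and a tool call to move; the robot and the scene stay as the last step left them, time stands still between calls to the robot, and variables do not carry over. Pictures are saved under pics/ and viewed, at most 10 in all, crops included, and the job is handed in when it is done.

Besides the shell and the picture viewer there is one more tool, called after ">>>" in YAML: its name, and indented under it one key for each argument. step_arm: Moves the arm, as the interface text tells. Its arguments: {"type":"object","properties":{"commands":{"type":"array"},"gripper":{"type":"number"},"force":{"type":"number"}},"required":["commands"]}

```bash
mkdir -p pics; cat > h.py <<'E'
from bench import ctrl
import numpy as np, cv2
from scipy.spatial.transform import Rotation as Ro
def snap(n,f):
    s=ctrl.get_state(); im=ctrl.get_image(n); cv2.imwrite(f'pics/{f}.png',im[:,:,::-1]); return s,im
def cam(n,s=None):
    m=ctrl.camera_model(n)
    K=np.array([[m['fx'],0,m['cx']],[0,m['fy'],m['cy']],[0,0,1]])
    if 'R' in m: return K,np.array(m['R']),np.array(m['t'])
    T=np.eye(4);T[:3,:3]=Ro.from_rotvec(s['tool_rot']).as_matrix();T[:3,3]=s['position']
    C=np.linalg.inv(T@np.array(m['T_tool_cam'])); return K,C[:3,:3],C[:3,3]
def proj(c,X):
    K,R,t=c; p=K@(R@np.array(X)+t); return p[:2]/p[2]
def atz(c,px,z):
    K,R,t=c; o=-R.T@t; d=R.T@np.linalg.inv(K)@np.array([px[0],px[1],1.]); return o+d*(z-o[2])/d[2]
def tri(c1,p1,c2,p2):
    P=[c[0]@np.c_[c[1],c[2]] for c in(c1,c2)]
    X=cv2.triangulatePoints(P[0],P[1],np.array(p1,float),np.array(p2,float))[:,0]; return X[:3]/X[3]
def totool(s,d): return Ro.from_rotvec(s['tool_rot']).inv().apply(d)
E
python3 - <<'E'
from h import *
a,_=snap('scene','scene0'); snap('side','side0')
s=ctrl.get_state();print(s['time'],s['position'],Ro.from_rotvec(s['tool_rot']).as_matrix().round(3),s['ft_force'])
for n in('scene','side'):
    K,R,t=cam(n);print(n,-R.T@t,R[2])
E
```

```text
0.1 [ 0.27708649 -0.58745666  0.23558258] [[ 0.904  0.427 -0.001]
 [ 0.427 -0.904  0.001]
 [-0.    -0.002 -1.   ]] [0.56815776 0.5214957  0.27592526]
scene [ 1.16827007 -0.48300764  0.68599344] [-0.60009447  0.52557921 -0.60303659]
side [ 0.33590384 -0.97112827  0.98634846] [ 0.17849611  0.73963041 -0.64891139]
```

View pics/scene0.png

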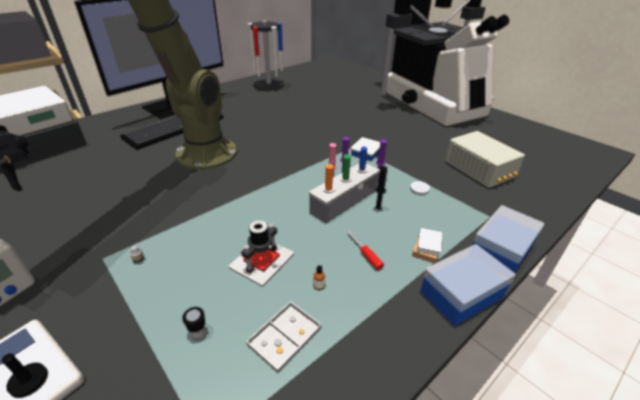

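View pics/side0.png

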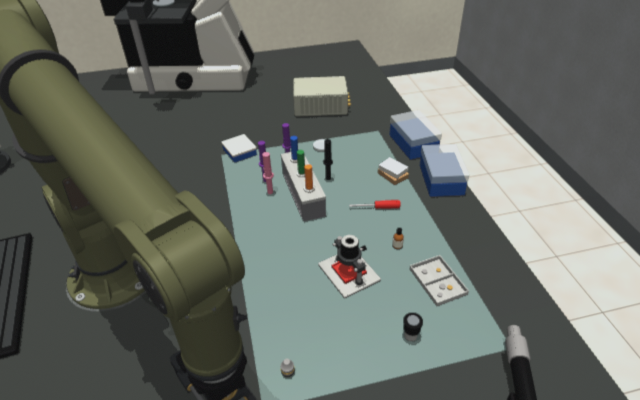

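Both views show the rack with an orange (scene 329,177), a green (346,166) and a blue drift (363,158). Around it stand a pink (332,153), two purple (346,145; 382,152) and a black (381,187) look-alike. The stand and tube are at scene (260,240). By its description, the blue one on the rack is mine. I'll check it in a close crop.

```bash
python3 - <<'E'
import cv2,numpy as np
a=cv2.imread('pics/scene0.png')[130:230,300:400];b=cv2.imread('pics/side0.png')[110:210,250:350]
c=cv2.imread('pics/scene0.png')[210:290,220:300];d=cv2.imread('pics/side0.png')[225:305,310:390]
r=lambda i,n:cv2.resize(i,(n,n),interpolation=cv2.INTER_CUBIC)
cv2.imwrite('pics/crop0.png',np.vstack([np.hstack([r(a,300),r(b,300)]),np.hstack([r(c,300),r(d,300)])]))
E
```

```text
(no output)
```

View pics/crop0.png

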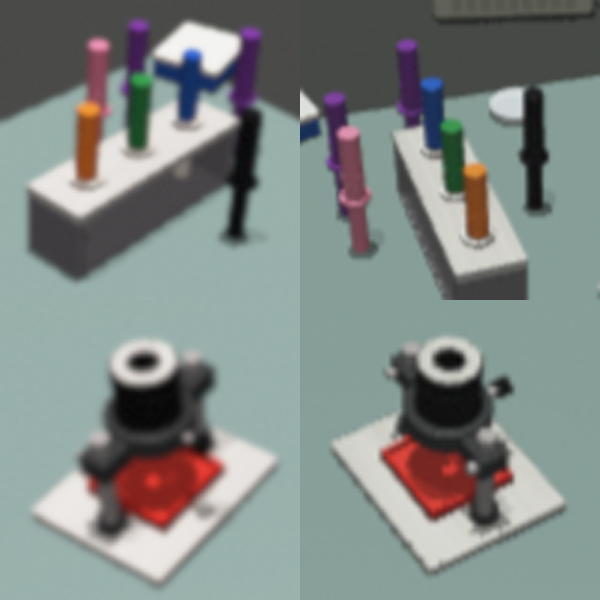

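The close crop shows the blue handle in the rack's far hole (top at scene 364,149, side 294,139). The tube rim centre is at scene (258.4,226.3), side (349.5,240.7). Four look-alikes stand on the bench around the rack.

```bash
python3 - <<'E'
from h import *
S,D=cam('scene'),cam('side')
for n,p,q,z in [('blue',(363.8,149),(293.8,138.8),.16),('green',(346.5,156.5),(300.5,152),.16),('orange',(329.5,166.5),(308.2,167.5),.16),('rim',(258.2,226.2),(349.3,240.5),.116),
 ('purR',(382,141.5),(285.5,125.5),.14),('purL',(346,138.5),(261.5,142.8),.14),('pink',(332.5,145),(266,154),.14),('black',(383,168),(328,140),.14)]:
    print(n,tri(S,p,D,q).round(4),atz(S,p,z).round(4),atz(D,q,z).round(4))
E
```

```text
blue [0.5392 0.2614 0.1539] [0.5456 0.2541 0.16  ] [0.5376 0.2517 0.16  ]
green [0.5432 0.1841 0.1583] [0.5439 0.1839 0.16  ] [0.5426 0.1807 0.16  ]
orange [0.5491 0.112  0.1551] [0.5525 0.1101 0.16  ] [0.5477 0.1035 0.16  ]
rim [ 0.5903 -0.1525  0.1164] [ 0.5894 -0.1517  0.116 ] [ 0.5904 -0.1524  0.116 ]
purR [0.5313 0.3548 0.1444] [0.5257 0.3623 0.14  ] [0.5322 0.3614 0.14  ]
purL [0.4444 0.2815 0.1439] [0.4379 0.289  0.14  ] [0.4448 0.2863 0.14  ]
pink [0.4481 0.2196 0.1445] [0.4418 0.226  0.14  ] [0.4487 0.2256 0.14  ]
black [0.6379 0.236  0.1469] [0.6323 0.2429 0.14  ] [0.6405 0.2473 0.14  ]
```

>>> step_arm:
  commands:
    - {"travel": [0.032, -0.035, 0], "turn": [0, 0, -8]}
    - {"travel": [0.065, -0.07, 0], "turn": [0, 0, -16]}
    - {"travel": [0.098, -0.105, 0], "turn": [0, 0, -24]}
    - {"travel": [0.13, -0.14, 0], "turn": [0, 0, -32]}
    - {"travel": [0.163, -0.176, 0], "turn": [0, 0, -40]}
  gripper: 0.6

```text
time: 0.6
position: [0.3497, -0.3572, 0.2361]
tool_rot: [-2.641, -1.701, 0.001]
ft_force: [1.1, 0.4, 0.1]
grip_width: 0.649
grip_force: 0.0
```

```bash
cat >> h.py <<'E'
def rem(x,y,z,s=None):
    s=s or ctrl.get_state(); T=Ro.from_rotvec(s['tool_rot']).as_matrix()
    yaw=np.degrees(np.arctan2(T[1,1],T[0,1]))
    print('t',round(s['time'],2),'p',np.round(s['position'],4),'tool d',totool(s,np.array([x,y,z])-s['position']).round(4),'yawy',yaw.round(2),'tilt',T[:,2].round(4),'f',np.round(s['ft_force'],1),'q',np.round(s['joint_positions'],2),'grip',s['grip_width'],s['grip_force'])
E
python3 -c "
from h import *
rem(.541,.22,.236)"
```

```text
t 0.6 p [ 0.3497 -0.3572  0.2361] tool d [ 6.046e-01 -6.460e-02  1.000e-04] yawy -24.43 tilt [-5.e-04  2.e-04 -1.e+00] f [1.1 0.4 0.1] q [ 1.01  0.01 -0.27  1.81  0.    1.32  0.31] grip 0.6491105316082502 0.0
```

>>> step_arm:
  commands:
    - {"travel": [0.049, -0.005, 0], "turn": [0, 0, -8]}
    - {"travel": [0.098, -0.01, 0], "turn": [0, 0, -16]}
    - {"travel": [0.147, -0.015, 0], "turn": [0, 0, -24.4]}
    - {"travel": [0.196, -0.02, 0], "turn": [0, 0, -24.4]}
    - {"travel": [0.245, -0.026, 0], "turn": [0, 0, -24.4]}

```text
time: 1.1
position: [0.4287, -0.1238, 0.2364]
tool_rot: [2.228, 2.214, -0.001]
ft_force: [0.7, -1.4, 0.4]
grip_width: 0.603
grip_force: 0.0
```

```bash
python3 -c "
from h import *
rem(.541,.22,.236)"
```

```text
t 1.1 p [ 0.4287 -0.1238  0.2364] tool d [3.444e-01 1.103e-01 2.000e-04] yawy -0.34 tilt [ 1.e-04 -6.e-04 -1.e+00] f [ 0.7 -1.4  0.4] q [ 0.79 -0.11 -0.52  1.91 -0.06  1.33  0.27] grip 0.6031235153384268 0.0
```

>>> step_arm:
  commands:
    - {"travel": [0.04, 0.028, 0], "turn": [0, 0, 0]}
    - {"travel": [0.08, 0.056, 0], "turn": [0, 0, 0]}
    - {"travel": [0.12, 0.084, 0], "turn": [0, 0, 0]}
    - {"travel": [0.165, 0.105, 0], "turn": [0, 0, 0]}
    - {"travel": [0.21, 0.11, 0], "turn": [0, 0, 0]}

```text
time: 1.6
position: [0.5412, 0.085, 0.236]
tool_rot: [-2.229, -2.213, -0.002]
ft_force: [0.1, 0.5, -0.6]
grip_width: 0.602
grip_force: 0.0
```

>>> step_arm:
  commands:
    - {"travel": [0.048, 0, 0], "turn": [0, 0, 0]}
    - {"travel": [0.096, 0, 0], "turn": [0, 0, 0]}
    - {"travel": [0.134, 0, 0], "turn": [0, 0, 0]}
    - {"travel": [0.134, 0, 0], "turn": [0, 0, 0]}
    - {"travel": [0.134, 0, 0], "turn": [0, 0, 0]}

```text
time: 2.1
position: [0.54, 0.2184, 0.236]
tool_rot: [-2.225, -2.217, 0.002]
ft_force: [0.6, -0.9, 0.6]
grip_width: 0.6
grip_force: 0.0
```

```bash
python3 - <<'E'
from h import *
s,im=snap('wrist','w1'); rem(.541,.256,.13,s)
c=cam('wrist',s)
print(-c[1].T@c[2],c[1][2])
for y in(.256,.181,.106): print(proj(c,[.541+(.256-y)*.06,y,.16]).round(1))
E
```

```text
t 2.1 p [0.54   0.2184 0.236 ] tool d [0.0376 0.001  0.106 ] yawy -0.19 tilt [-1.1e-03 -4.0e-04 -1.0e+00] f [ 0.6 -0.9  0.6] q [ 0.29  0.27 -0.85  1.6   0.21  1.36 -0.59] grip 0.6001965092669017 0.0
[0.53972579 0.2927841  0.38520924] [-0.00190978 -0.27465884 -0.96153985]
[321.  164.7]
[326.2 249.6]
[330.6 321.4]
```

View pics/w1.png

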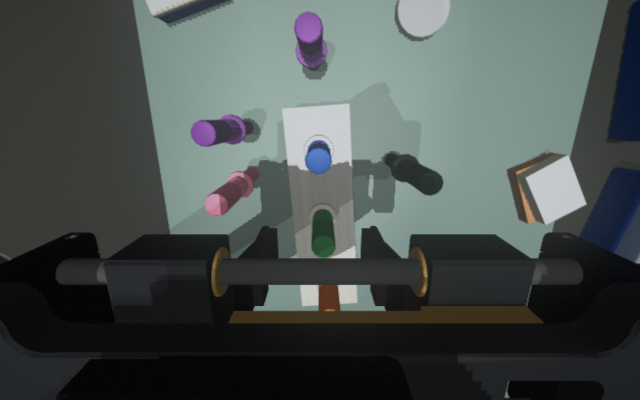

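The wrist view shows the blue drift in the far hole, top near (319,158), collar near (319,151). Green is behind it at (323,235). The purple, pink and black look-alikes are clear of the finger paths.

```bash
python3 - <<'E'
from h import *
im=cv2.imread('pics/w1.png')[125:185,285:355]
s=ctrl.get_state();c=cam('wrist',s)
h=cv2.cvtColor(im,cv2.COLOR_BGR2HSV); m=((h[...,0]>100)&(h[...,0]<125)&(h[...,1]>130)).astype('uint8')
n,l,st,ce=cv2.connectedComponentsWithStats(m)
for i in range(1,n):
    if st[i,4]>40: print(st[i],ce[i]+[285,125])
# expected silhouette of handle for candidate xy
def mask(x,y):
    M=np.zeros((400,640),'uint8');a=np.linspace(0,2*np.pi,48)
    P=np.array([proj(c,[x+.011*np.cos(t),y+.011*np.sin(t),z]) for z in(.084,.16) for t in a])
    cv2.fillConvexPoly(M,cv2.convexHull(np.round(P*16).astype('int32')),1,shift=4); return M[125:185,285:355]
best=sorted((-(mask(x,y)&m).sum()/(mask(x,y)|m).sum(),x,y) for x in np.arange(.53,.552,.001) for y in np.arange(.245,.267,.001))[:6]
print(best)
E
```

```text
[ 21  23  25  26 508] [317.93897638 160.11614173]
[(np.float64(1.5820535226165996e+16), np.float64(0.552), np.float64(0.267)), (np.float64(1.5957391067222796e+16), np.float64(0.552), np.float64(0.266)), (np.float64(1.6012798675095096e+16), np.float64(0.552), np.float64(0.265)), (np.float64(1.6138883704032854e+16), np.float64(0.552), np.float64(0.249)), (np.float64(1.6138883704032854e+16), np.float64(0.552), np.float64(0.264)), (np.float64(1.6167172720166128e+16), np.float64(0.552), np.float64(0.248))]<stdin>:13: RuntimeWarning: overflow encountered in scalar negative
```

```bash
cat >> h.py <<'E'
def fitcyl(c,m,r,z0,z1,x0,y0,w=.012):
    "best (IoU,x,y) of an upright cylinder against mask m"
    def mask(x,y):
        M=np.zeros(m.shape,'uint8');a=np.linspace(0,2*np.pi,48)
        P=np.array([proj(c,[x+r*np.cos(t),y+r*np.sin(t),z]) for z in(z0,z1) for t in a],'float32')
        cv2.fillConvexPoly(M,cv2.convexHull(np.round(P*16).astype('int32')),1,shift=4); return M
    R=[]
    for x in np.arange(x0-w,x0+w,.001):
        for y in np.arange(y0-w,y0+w,.001):
            k=mask(x,y);R.append((float((k&m).sum())/float((k|m).sum()),round(x,4),round(y,4)))
    R=sorted(R)[::-1][:6]; print(R); return R
E
python3 - <<'E'
from h import *
im=cv2.imread('pics/w1.png');s=ctrl.get_state();c=cam('wrist',s)
h=cv2.cvtColor(im,cv2.COLOR_BGR2HSV); m=((h[...,0]>100)&(h[...,0]<125)&(h[...,1]>130)).astype('uint8')
m[:125]=0;m[185:]=0;m[:,:285]=0;m[:,355:]=0
fitcyl(c,m,.011,.084,.16,.541,.256)
rem(.539,.256,.126)
E
```

```text
[(0.655483870967742, np.float64(0.539), np.float64(0.259)), (0.6546854942233633, np.float64(0.54), np.float64(0.258)), (0.6546854942233633, np.float64(0.539), np.float64(0.258)), (0.6542416452442159, np.float64(0.538), np.float64(0.258)), (0.6496815286624203, np.float64(0.54), np.float64(0.257)), (0.6496815286624203, np.float64(0.539), np.float64(0.257))]
t 2.15 p [0.5406 0.2167 0.2359] tool d [ 0.0394 -0.0018  0.1099] yawy -0.35 tilt [-8.0e-04 -1.1e-03 -1.0e+00] f [ 0.5 -0.1 -0.4] q [ 0.29  0.27 -0.85  1.6   0.21  1.36 -0.59] grip 0.5996180588071409 0.0
```

>>> step_arm:
  commands:
    - {"travel": [0.041, -0.0015, 0], "turn": [0, 0, 0]}
    - {"travel": [0.041, -0.0015, 0.02], "turn": [0, 0, 0]}
    - {"travel": [0.041, -0.0015, 0.05], "turn": [0, 0, 0]}
    - {"travel": [0.041, -0.0015, 0.08], "turn": [0, 0, 0]}
    - {"travel": [0.041, -0.0015, 0.108], "turn": [0, 0, 0]}

```text
time: 2.65
position: [0.5401, 0.2556, 0.127]
tool_rot: [2.231, 2.21, -0.002]
ft_force: [-0.2, -0.5, 0.6]
grip_width: 0.595
grip_force: 0.0
```

>>> step_arm:
  commands:
    - {"travel": [0, 0, 0], "turn": [0, 0, 0]}
    - {"travel": [0, 0, 0], "turn": [0, 0, 0]}
    - {"travel": [0, 0, 0], "turn": [0, 0, 0]}
    - {"travel": [0, 0, 0], "turn": [0, 0, 0]}
    - {"travel": [0, 0, 0], "turn": [0, 0, 0]}
  gripper: 0.1
  force: 10

```text
time: 3.15
position: [0.5401, 0.2588, 0.1299]
tool_rot: [2.228, 2.214, 0.003]
ft_force: [1.6, -1.3, 4.0]
grip_width: 0.249
grip_force: 10.0
```

```bash
python3 - <<'E'
from h import *
rem(.539,.258,.126)
s,im=snap('wrist','w2')
E
```

```text
t 3.15 p [0.5401 0.2588 0.1299] tool d [-0.0008 -0.0011  0.0039] yawy -0.36 tilt [ 2.1e-03  5.0e-04 -1.0e+00] f [ 1.6 -1.3  4. ] q [ 0.18  0.4  -0.83  1.69  0.32  1.18 -0.73] grip 0.24853569151973023 9.997162433573976
```

View pics/w2.png

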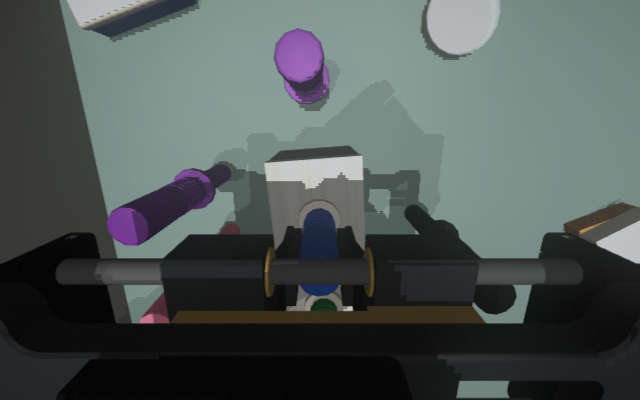

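The drift is held: the opening of 21.6 mm matches the 22 mm handle, which stands between the pads at (319,250). I'll firm up the grip and read again.

>>> step_arm:
  commands:
    - {"travel": [0, 0, 0], "turn": [0, 0, 0]}
    - {"travel": [0, 0, 0], "turn": [0, 0, 0]}
    - {"travel": [0, 0, 0], "turn": [0, 0, 0]}
  force: 45

```text
time: 3.5
position: [0.5401, 0.2588, 0.1298]
tool_rot: [2.227, 2.214, 0.002]
ft_force: [-0.4, -1.0, 5.4]
grip_width: 0.245
grip_force: 45.0
```

```bash
python3 - <<'E'
from h import *
rem(.539,.258,.126)
E
```

```text
t 3.5 p [0.5401 0.2588 0.1298] tool d [-0.0008 -0.0011  0.0038] yawy -0.35 tilt [ 2.e-03  2.e-04 -1.e+00] f [-0.4 -1.   5.4] q [ 0.18  0.4  -0.83  1.69  0.32  1.18 -0.73] grip 0.2445399065349026 44.99512371607125
```

>>> step_arm:
  commands:
    - {"travel": [0, 0, -0.01], "turn": [0, 0, 0]}
    - {"travel": [0, 0, -0.03], "turn": [0, 0, 0]}
    - {"travel": [0, 0, -0.05], "turn": [0, 0, 0]}
    - {"travel": [0, 0, -0.07], "turn": [0, 0, 0]}
    - {"travel": [0, 0, -0.07], "turn": [0, 0, 0]}

```text
time: 4.0
position: [0.5406, 0.2597, 0.2015]
tool_rot: [2.227, 2.214, 0.007]
ft_force: [0.7, -0.1, 0.1]
grip_width: 0.248
grip_force: 45.0
```

```bash
python3 - <<'E'
from h import *
rem(.539,.258,.196)
E
```

```text
t 4.0 p [0.5406 0.2597 0.2015] tool d [-0.0018 -0.0016  0.0055] yawy -0.33 tilt [ 0.0046  0.0019 -1.    ] f [ 0.7 -0.1  0.1] q [ 0.2   0.34 -0.85  1.61  0.26  1.31 -0.69] grip 0.24757281793798386 44.99478455632925
```

>>> step_arm:
  commands:
    - {"travel": [0, 0, -0.04], "turn": [0, 0, 0]}
    - {"travel": [0, 0, -0.08], "turn": [0, 0, 0]}
    - {"travel": [-0.02, 0.002, -0.11], "turn": [0, 0, 0]}
    - {"travel": [-0.06, 0.007, -0.11], "turn": [0, 0, 0]}
    - {"travel": [-0.105, 0.012, -0.11], "turn": [0, 0, 0]}

```text
time: 4.5
position: [0.5505, 0.1542, 0.3087]
tool_rot: [2.223, 2.219, 0.002]
ft_force: [0.9, -0.2, -1.6]
grip_width: 0.241
grip_force: 45.0
```

>>> step_arm:
  commands:
    - {"travel": [-0.045, 0.005, 0], "turn": [0, 0, 0]}
    - {"travel": [-0.09, 0.011, 0], "turn": [0, 0, 0]}
    - {"travel": [-0.135, 0.016, 0], "turn": [0, 0, 0]}
    - {"travel": [-0.18, 0.022, 0], "turn": [0, 0, 0]}
    - {"travel": [-0.225, 0.027, 0], "turn": [0, 0, 0]}

```text
time: 5.0
position: [0.5759, -0.0736, 0.3074]
tool_rot: [-2.228, -2.214, 0.002]
ft_force: [1.3, 0.1, -1.4]
grip_width: 0.241
grip_force: 45.0
```

```bash
python3 - <<'E'
from h import *
rem(.59,-.1522,.27)
E
```

```text
t 5.0 p [ 0.5759 -0.0736  0.3074] tool d [-0.0785  0.0146  0.0374] yawy -0.35 tilt [-1.3e-03 -2.0e-04 -1.0e+00] f [ 1.3  0.1 -1.4] q [ 0.68  0.21 -0.69  1.5   0.13  1.49 -0.02] grip 0.2411473040520247 44.996003145352006
```

>>> step_arm:
  commands:
    - {"travel": [-0.03, 0.005, 0], "turn": [0, 0, 0]}
    - {"travel": [-0.06, 0.01, 0], "turn": [0, 0, 0]}
    - {"travel": [-0.0785, 0.0145, 0.02], "turn": [0, 0, 0]}
    - {"travel": [-0.0785, 0.0145, 0.045], "turn": [0, 0, 0]}
    - {"travel": [-0.0785, 0.0145, 0.045], "turn": [0, 0, 0]}

```text
time: 5.5
position: [0.5878, -0.1509, 0.2585]
tool_rot: [-2.224, -2.208, 0.006]
ft_force: [-0.4, 0.6, -2.0]
grip_width: 0.24
grip_force: 45.0
```

```bash
python3 - <<'E'
from h import *
s,_=snap('scene','sc3'); rem(.59,-.1522,.26,s); s,_=snap('side','sd3'); s,_=snap('wrist','w3');rem(.59,-.1522,.26)
p=s['position'];print([proj(cam(n),[p[0],p[1],z]).round(1) for n in('scene','side') for z in (p[2]-.1158,.116)])
a=cv2.imread('pics/sc3.png')[190:290,210:310];b=cv2.imread('pics/sd3.png')[180:280,300:400]
cv2.imwrite('pics/c3.png',np.hstack([cv2.resize(i,(400,400),interpolation=cv2.INTER_CUBIC) for i in(a,b)]))
E
```

```text
t 5.5 p [ 0.5878 -0.1509  0.2585] tool d [-0.0013  0.0022 -0.0015] yawy -0.42 tilt [-0.0083  0.0026 -1.    ] f [-0.4  0.6 -2. ] q [ 0.73  0.29 -0.64  1.51  0.17  1.42  0.07] grip 0.2399244578182505 44.99499117024243
t 5.65 p [ 0.5907 -0.1493  0.264 ] tool d [-0.0029 -0.0007  0.004 ] yawy -0.27 tilt [ 3.e-04  2.e-04 -1.e+00] f [-0.1  0.4 -0.8] q [ 0.73  0.28 -0.65  1.5   0.17  1.42  0.07] grip 0.241015986664112 44.99491703230888
[array([258. , 215.8]), array([259.1, 225.9]), array([349. , 230.6]), array([348.8, 239.7])]
```

View pics/c3.png

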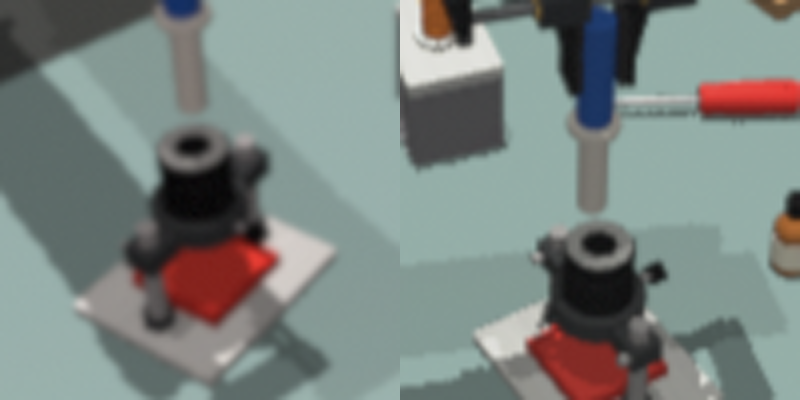

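The drift hangs over the tube: nose at scene (258,216), side (348,231.5), bore at scene (258.4,226.7), side (350,240.7). It is still 10–25 mm above the rim, so I'll come closer, let it settle and compare again.

>>> step_arm:
  commands:
    - {"travel": [-0.002, 0, 0.008], "turn": [0, 0, 0]}
    - {"travel": [-0.002, 0, 0.014], "turn": [0, 0, 0]}
    - {"travel": [-0.002, 0, 0.014], "turn": [0, 0, 0]}
    - {"travel": [-0.002, 0, 0.014], "turn": [0, 0, 0]}
    - {"travel": [-0.002, 0, 0.014], "turn": [0, 0, 0]}

```text
time: 6.15
position: [0.5906, -0.1522, 0.2498]
tool_rot: [2.228, 2.215, 0.0]
ft_force: [1.0, 0.4, -0.5]
grip_width: 0.24
grip_force: 45.0
```

```bash
python3 - <<'E'
from h import *
s,_=snap('scene','sc4'); rem(.59,-.1522,.26,s); s,_=snap('side','sd4'); rem(.59,-.1522,.26)
s=ctrl.get_state();ctrl.get_image('side');rem(.59,-.1522,.26)
a=cv2.imread('pics/sc4.png')[185:245,233:283];b=cv2.imread('pics/sd4.png')[200:260,325:375]
cv2.imwrite('pics/c4.png',np.hstack([cv2.resize(i,None,fx=8,fy=8,interpolation=cv2.INTER_CUBIC) for i in(a,b)]))
E
```

```text
t 6.15 p [ 0.5906 -0.1522  0.2498] tool d [-0.     -0.0006 -0.0102] yawy -0.34 tilt [ 5.e-04 -2.e-04 -1.e+00] f [ 1.   0.4 -0.5] q [ 0.74  0.29 -0.64  1.52  0.17  1.39  0.07] grip 0.2403304441380572 44.99494198244065
t 6.25 p [ 0.5906 -0.1522  0.2499] tool d [ 0.     -0.0006 -0.0101] yawy -0.34 tilt [ 5.e-04 -2.e-04 -1.e+00] f [-0.   1.  -0.7] q [ 0.74  0.29 -0.64  1.52  0.17  1.39  0.07] grip 0.23878278950393045 44.994846819899976
t 6.3 p [ 0.5906 -0.1522  0.2499] tool d [-0.     -0.0005 -0.0101] yawy -0.34 tilt [ 4.e-04 -2.e-04 -1.e+00] f [ 0.4 -1.3 -0.1] q [ 0.74  0.29 -0.64  1.52  0.17  1.39  0.07] grip 0.24151261113165035 44.99493544455618
```

View pics/c4.png

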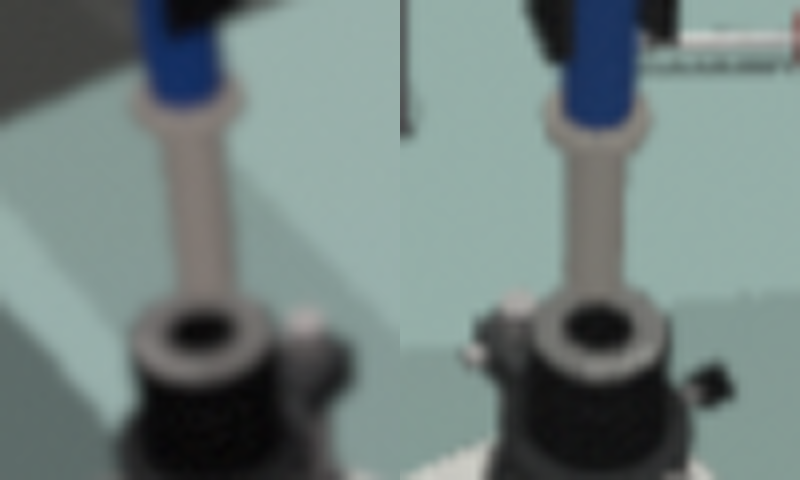

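The drift axis runs on to scene (212,332) in the crop against the bore at (203,332). In the side crop it is about (594,328) against (598.5,328). So it needs a shift of a few mm.

```bash
python3 - <<'E'
from h import *
from scipy.optimize import fsolve
S,D=cam('scene'),cam('side')
u=lambda v,o:(v+.5)/8-.5+o
us,ud=u(202.5,233),u(598.7-400,325)
f=lambda z,a,b:fsolve(lambda x:[proj(S,[*x,z])[0]-a,proj(D,[*x,z])[0]-b],[.59,-.152])
print('rim',[f(z,us,ud).round(4) for z in(.108,.116,.124)], 'rows',[ (proj(S,[.59,-.153,z])[1],proj(D,[.59,-.153,z])[1]) for z in (.108,.116,.124)],u(332,185),u(327,200))
# stem axis at collar bottom (nose+64mm) 
for z,rs,rd in((.134+.064,0,0),(.134+.02,0,0)):
    ps,pd=proj(S,[.59,-.152,z]),proj(D,[.59,-.152,z])
    rs=(ps[1]-185)*8+3.5;rd=(pd[1]-200)*8+3.5
    cs=195+(rs-130)*13/150;cd=196-(rd-170)*1.5/100
    print(z,'rows',rs,rd,'axis xy',f(z,u(cs,233),u(cd,325)).round(4))
E
```

```text
rim [array([ 0.5903, -0.154 ]), array([ 0.5904, -0.1533]), array([ 0.5905, -0.1525])] rows [(np.float64(229.101760473353), np.float64(243.00330535024526)), (np.float64(226.55766748535748), np.float64(240.6951775664038)), (np.float64(223.98501048262597), np.float64(238.36724546173798))] 226.0625 240.4375
0.198 rows 112.0660844411857 128.03137216455116 axis xy [ 0.59   -0.1478]
0.154 rows 234.68223930610384 236.88858327725575 axis xy [ 0.59   -0.1486]
```

>>> step_arm:
  commands:
    - {"travel": [-0.0045, 0, 0], "turn": [0, 0, 0]}
    - {"travel": [-0.0045, 0, 0.004], "turn": [0, 0, 0]}
    - {"travel": [-0.0045, 0, 0.008], "turn": [0, 0, 0]}
    - {"travel": [-0.0045, 0, 0.012], "turn": [0, 0, 0]}
    - {"travel": [-0.0045, 0, 0.012], "turn": [0, 0, 0]}

```text
time: 6.8
position: [0.5899, -0.1566, 0.2365]
tool_rot: [-2.227, -2.214, 0.001]
ft_force: [0.7, 0.5, -0.6]
grip_width: 0.239
grip_force: 45.0
```

>>> step_arm:
  commands:
    - {"travel": [0, 0, 0.001], "turn": [0, 0, 0]}
    - {"travel": [0, 0, 0.002], "turn": [0, 0, 0]}
    - {"travel": [0, 0, 0.003], "turn": [0, 0, 0]}
    - {"travel": [0, 0, 0.004], "turn": [0, 0, 0]}
    - {"travel": [0, 0, 0.004], "turn": [0, 0, 0]}

```text
time: 7.3
position: [0.5903, -0.1567, 0.2334]
tool_rot: [-2.228, -2.215, 0.0]
ft_force: [0.3, -0.6, -0.8]
grip_width: 0.243
grip_force: 45.0
```

>>> step_arm:
  commands:
    - {"travel": [0, 0, 0.001], "turn": [0, 0, 0]}
    - {"travel": [0, 0, 0.002], "turn": [0, 0, 0]}
    - {"travel": [0, 0, 0.003], "turn": [0, 0, 0]}
    - {"travel": [0, 0, 0.004], "turn": [0, 0, 0]}
    - {"travel": [0, 0, 0.004], "turn": [0, 0, 0]}

```text
time: 7.8
position: [0.5903, -0.1567, 0.2293]
tool_rot: [-2.228, -2.215, 0.0]
ft_force: [0.1, 0.1, -0.9]
grip_width: 0.244
grip_force: 45.0
```

>>> step_arm:
  commands:
    - {"travel": [0, 0, 0.001], "turn": [0, 0, 0]}
    - {"travel": [0, 0, 0.002], "turn": [0, 0, 0]}
    - {"travel": [0, 0, 0.003], "turn": [0, 0, 0]}
    - {"travel": [0, 0, 0.003], "turn": [0, 0, 0]}
    - {"travel": [0, 0, 0.003], "turn": [0, 0, 0]}

```text
time: 8.3
position: [0.5904, -0.1568, 0.2265]
tool_rot: [-2.228, -2.215, 0.0]
ft_force: [0.3, 0.6, -0.8]
grip_width: 0.244
grip_force: 45.0
```

>>> step_arm:
  commands:
    - {"travel": [0, 0, 0.001], "turn": [0, 0, 0]}
    - {"travel": [0, 0, 0.002], "turn": [0, 0, 0]}
    - {"travel": [0, 0, 0.003], "turn": [0, 0, 0]}
    - {"travel": [0, 0, 0.004], "turn": [0, 0, 0]}
    - {"travel": [0, 0, 0.004], "turn": [0, 0, 0]}

```text
time: 8.8
position: [0.5903, -0.1567, 0.2223]
tool_rot: [-2.228, -2.215, 0.0]
ft_force: [0.4, -0.2, -1.3]
grip_width: 0.245
grip_force: 45.0
```

>>> step_arm:
  commands:
    - {"travel": [0, 0, 0.002], "turn": [0, 0, 0]}
    - {"travel": [0, 0, 0.004], "turn": [0, 0, 0]}
    - {"travel": [0, 0, 0.005], "turn": [0, 0, 0]}
    - {"travel": [0, 0, 0.005], "turn": [0, 0, 0]}

```text
time: 9.2
position: [0.5903, -0.1567, 0.2173]
tool_rot: [-2.228, -2.215, 0.0]
ft_force: [-0.2, -0.2, -1.2]
grip_width: 0.24
grip_force: 45.0
```

```bash
python3 -c "
from h import *
rem(.59,-.1567,.2)"
```

```text
t 9.2 p [ 0.5903 -0.1567  0.2173] tool d [ 0.     -0.0003  0.0173] yawy -0.34 tilt [-3.e-04  1.e-04 -1.e+00] f [-0.2 -0.2 -1.2] q [ 0.74  0.31 -0.64  1.56  0.19  1.33  0.07] grip 0.23974998324751076 44.99483290594071
```

>>> step_arm:
  commands:
    - {"travel": [0, 0, 0.0015], "turn": [0, 0, 0]}
    - {"travel": [0, 0, 0.003], "turn": [0, 0, 0]}
    - {"travel": [0, 0, 0.0045], "turn": [0, 0, 0]}
    - {"travel": [0, 0, 0.006], "turn": [0, 0, 0]}
    - {"travel": [0, 0, 0.007], "turn": [0, 0, 0]}

```text
time: 9.7
position: [0.5903, -0.1567, 0.2103]
tool_rot: [-2.228, -2.215, 0.0]
ft_force: [0.7, -0.3, -1.3]
grip_width: 0.244
grip_force: 45.0
```

>>> step_arm:
  commands:
    - {"travel": [0, 0, 0.001], "turn": [0, 0, 0]}
    - {"travel": [0, 0, 0.002], "turn": [0, 0, 0]}
    - {"travel": [0, 0, 0.003], "turn": [0, 0, 0]}
    - {"travel": [0, 0, 0.004], "turn": [0, 0, 0]}

```text
time: 10.1
position: [0.5904, -0.1567, 0.2065]
tool_rot: [2.228, 2.215, -0.0]
ft_force: [-0.2, -0.1, -1.2]
grip_width: 0.24
grip_force: 45.0
```

>>> step_arm:
  commands:
    - {"travel": [0, 0, 0.001], "turn": [0, 0, 0]}
    - {"travel": [0, 0, 0.002], "turn": [0, 0, 0]}
    - {"travel": [0, 0, 0.003], "turn": [0, 0, 0]}

```text
time: 10.4
position: [0.5904, -0.1567, 0.2035]
tool_rot: [2.228, 2.215, -0.0]
ft_force: [0.7, -0.4, -0.7]
grip_width: 0.245
grip_force: 45.0
```

>>> step_arm:
  commands:
    - {"travel": [0, 0, 0.001], "turn": [0, 0, 0]}
    - {"travel": [0, 0, 0.002], "turn": [0, 0, 0]}
    - {"travel": [0, 0, 0.003], "turn": [0, 0, 0]}
    - {"travel": [0, 0, 0.003], "turn": [0, 0, 0]}

```text
time: 10.8
position: [0.5903, -0.1567, 0.2004]
tool_rot: [-2.228, -2.215, 0.0]
ft_force: [-0.1, 0.1, -1.0]
grip_width: 0.244
grip_force: 45.0
```

>>> step_arm:
  commands:
    - {"travel": [0, 0, 0.001], "turn": [0, 0, 0]}
    - {"travel": [0, 0, 0.002], "turn": [0, 0, 0]}
    - {"travel": [0, 0, 0.003], "turn": [0, 0, 0]}
    - {"travel": [0, 0, 0.003], "turn": [0, 0, 0]}

```text
time: 11.2
position: [0.5903, -0.1568, 0.1974]
tool_rot: [-2.228, -2.215, 0.0]
ft_force: [0.9, -0.2, -1.5]
grip_width: 0.239
grip_force: 45.0
```

>>> step_arm:
  commands:
    - {"travel": [0, 0, 0.001], "turn": [0, 0, 0]}
    - {"travel": [0, 0, 0.002], "turn": [0, 0, 0]}
    - {"travel": [0, 0, 0.003], "turn": [0, 0, 0]}
    - {"travel": [0, 0, 0.003], "turn": [0, 0, 0]}

```text
time: 11.6
position: [0.5903, -0.1568, 0.1944]
tool_rot: [-2.228, -2.215, 0.0]
ft_force: [-0.4, -0.0, -0.8]
grip_width: 0.242
grip_force: 45.0
```

>>> step_arm:
  commands:
    - {"travel": [0, 0, 0.001], "turn": [0, 0, 0]}
    - {"travel": [0, 0, 0.002], "turn": [0, 0, 0]}
    - {"travel": [0, 0, 0.003], "turn": [0, 0, 0]}
    - {"travel": [0, 0, 0.003], "turn": [0, 0, 0]}

```text
time: 12.0
position: [0.5906, -0.1567, 0.1926]
tool_rot: [2.227, 2.214, 0.0]
ft_force: [-1.0, 0.4, 3.8]
grip_width: 0.239
grip_force: 45.0
```

Contact at nose height about 0.077 with roughly 5 N. That is the spacer, so I'll press on gently.

>>> step_arm:
  commands:
    - {"travel": [0, 0, 0.0005], "turn": [0, 0, 0]}
    - {"travel": [0, 0, 0.001], "turn": [0, 0, 0]}
    - {"travel": [0, 0, 0.001], "turn": [0, 0, 0]}

```text
time: 12.3
position: [0.5908, -0.1567, 0.1925]
tool_rot: [2.227, 2.214, 0.0]
ft_force: [-2.6, 0.7, 9.2]
grip_width: 0.243
grip_force: 45.0
```

>>> step_arm:
  commands:
    - {"travel": [0, 0, 0.0005], "turn": [0, 0, 0]}
    - {"travel": [0, 0, 0.001], "turn": [0, 0, 0]}
    - {"travel": [0, 0, 0.001], "turn": [0, 0, 0]}

```text
time: 12.6
position: [0.5909, -0.1568, 0.192]
tool_rot: [2.227, 2.213, 0.001]
ft_force: [-3.3, 1.1, 11.9]
grip_width: 0.242
grip_force: 45.0
```

>>> step_arm:
  commands:
    - {"travel": [0, 0, 0.0004], "turn": [0, 0, 0]}
    - {"travel": [0, 0, 0.0008], "turn": [0, 0, 0]}
    - {"travel": [0, 0, 0.001], "turn": [0, 0, 0]}

```text
time: 12.9
position: [0.5912, -0.1568, 0.1913]
tool_rot: [2.226, 2.213, 0.001]
ft_force: [-2.9, 0.4, 11.3]
grip_width: 0.24
grip_force: 45.0
```

>>> step_arm:
  commands:
    - {"travel": [0, 0, 0.0004], "turn": [0, 0, 0]}
    - {"travel": [0, 0, 0.0008], "turn": [0, 0, 0]}
    - {"travel": [0, 0, 0.001], "turn": [0, 0, 0]}

```text
time: 13.2
position: [0.5913, -0.1568, 0.1904]
tool_rot: [2.226, 2.213, 0.001]
ft_force: [-2.8, 0.9, 11.7]
grip_width: 0.245
grip_force: 45.0
```

>>> step_arm:
  commands:
    - {"travel": [0, 0, 0.0007], "turn": [0, 0, 0]}
    - {"travel": [0, 0, 0.0014], "turn": [0, 0, 0]}
    - {"travel": [0, 0, 0.0021], "turn": [0, 0, 0]}
    - {"travel": [0, 0, 0.0028], "turn": [0, 0, 0]}
    - {"travel": [0, 0, 0.0035], "turn": [0, 0, 0]}

```text
time: 13.7
position: [0.5915, -0.1568, 0.1869]
tool_rot: [2.226, 2.212, 0.002]
ft_force: [-2.2, 0.9, 12.8]
grip_width: 0.24
grip_force: 45.0
```

>>> step_arm:
  commands:
    - {"travel": [0, 0, 0.0007], "turn": [0, 0, 0]}
    - {"travel": [0, 0, 0.0014], "turn": [0, 0, 0]}
    - {"travel": [0, 0, 0.0021], "turn": [0, 0, 0]}
    - {"travel": [0, 0, 0.0028], "turn": [0, 0, 0]}
    - {"travel": [0, 0, 0.0035], "turn": [0, 0, 0]}

```text
time: 14.2
position: [0.5915, -0.1568, 0.1834]
tool_rot: [2.226, 2.212, 0.002]
ft_force: [-3.0, 0.2, 11.7]
grip_width: 0.24
grip_force: 45.0
```

```bash
python3 -c "
from h import *
rem(.5904,-.1568,.1756)"
```

```text
t 14.2 p [ 0.5915 -0.1568  0.1834] tool d [-0.     -0.0011  0.0078] yawy -0.34 tilt [ 0.0031 -0.0014 -1.    ] f [-3.   0.2 11.7] q [ 0.73  0.33 -0.63  1.61  0.2   1.27  0.06] grip 0.23976109801972992 45.00222401227802
```

>>> step_arm:
  commands:
    - {"travel": [0, 0, 0.0007], "turn": [0, 0, 0]}
    - {"travel": [0, 0, 0.0014], "turn": [0, 0, 0]}
    - {"travel": [0, 0, 0.0021], "turn": [0, 0, 0]}
    - {"travel": [0, 0, 0.0028], "turn": [0, 0, 0]}
    - {"travel": [0, 0, 0.0035], "turn": [0, 0, 0]}

```text
time: 14.7
position: [0.5915, -0.1568, 0.1799]
tool_rot: [2.226, 2.212, 0.002]
ft_force: [-2.1, 0.8, 11.5]
grip_width: 0.247
grip_force: 45.0
```

>>> step_arm:
  commands:
    - {"travel": [0, 0, 0.0007], "turn": [0, 0, 0]}
    - {"travel": [0, 0, 0.0014], "turn": [0, 0, 0]}
    - {"travel": [0, 0, 0.0021], "turn": [0, 0, 0]}
    - {"travel": [0, 0, 0.0028], "turn": [0, 0, 0]}

```text
time: 15.1
position: [0.5915, -0.1568, 0.177]
tool_rot: [2.226, 2.213, 0.002]
ft_force: [-2.5, 1.0, 11.6]
grip_width: 0.243
grip_force: 45.0
```

>>> step_arm:
  commands:
    - {"travel": [0, 0, 0.0005], "turn": [0, 0, 0]}
    - {"travel": [0, 0, 0.001], "turn": [0, 0, 0]}
    - {"travel": [0, 0, 0.0015], "turn": [0, 0, 0]}

```text
time: 15.4
position: [0.5915, -0.1568, 0.1755]
tool_rot: [2.226, 2.213, 0.002]
ft_force: [-1.7, 0.0, 11.8]
grip_width: 0.241
grip_force: 45.0
```

>>> step_arm:
  commands:
    - {"travel": [0, 0, 0.0005], "turn": [0, 0, 0]}
    - {"travel": [0, 0, 0.001], "turn": [0, 0, 0]}
    - {"travel": [0, 0, 0.0015], "turn": [0, 0, 0]}

```text
time: 15.7
position: [0.5914, -0.1568, 0.1739]
tool_rot: [2.226, 2.213, 0.002]
ft_force: [-2.1, -0.1, 10.9]
grip_width: 0.243
grip_force: 45.0
```

>>> step_arm:
  commands:
    - {"travel": [0, 0, 0.0005], "turn": [0, 0, 0]}
    - {"travel": [0, 0, 0.001], "turn": [0, 0, 0]}
    - {"travel": [0, 0, 0.0015], "turn": [0, 0, 0]}

```text
time: 16.0
position: [0.5912, -0.1567, 0.1717]
tool_rot: [2.226, 2.213, 0.001]
ft_force: [0.5, 0.1, -0.1]
grip_width: 0.243
grip_force: 45.0
```

>>> step_arm:
  commands:
    - {"travel": [0, 0, 0.0005], "turn": [0, 0, 0]}
    - {"travel": [0, 0, 0.001], "turn": [0, 0, 0]}
    - {"travel": [0, 0, 0.0015], "turn": [0, 0, 0]}

```text
time: 16.3
position: [0.5909, -0.1568, 0.1698]
tool_rot: [2.227, 2.214, 0.0]
ft_force: [-2.8, 0.9, 10.9]
grip_width: 0.247
grip_force: 45.0
```

>>> step_arm:
  commands:
    - {"travel": [0, 0, 0.0004], "turn": [0, 0, 0]}
    - {"travel": [0, 0, 0.0004], "turn": [0, 0, 0]}
    - {"travel": [0, 0, 0.0004], "turn": [0, 0, 0]}

```text
time: 16.6
position: [0.5909, -0.1568, 0.1698]
tool_rot: [2.227, 2.214, 0.0]
ft_force: [-2.8, 0.2, 11.5]
grip_width: 0.244
grip_force: 45.0
```

```bash
python3 - <<'E'
from h import *
snap('scene','sc5');snap('side','sd5');rem(.5904,-.1568,.29)
a=cv2.imread('pics/sc5.png')[210:290,225:295];b=cv2.imread('pics/sd5.png')[220:300,315:385]
cv2.imwrite('pics/c5.png',np.hstack([cv2.resize(i,None,fx=5.5,fy=5.5,interpolation=cv2.INTER_CUBIC) for i in(a,b)]))
E
```

```text
t 16.7 p [ 0.5909 -0.1568  0.1698] tool d [-1.000e-04 -3.000e-04 -1.202e-01] yawy -0.35 tilt [ 0.0014 -0.001  -1.    ] f [-3.1  0.3 10.6] q [ 0.73  0.34 -0.63  1.62  0.21  1.24  0.05] grip 0.2405932701524342 44.99548328574747
```

View pics/c5.png

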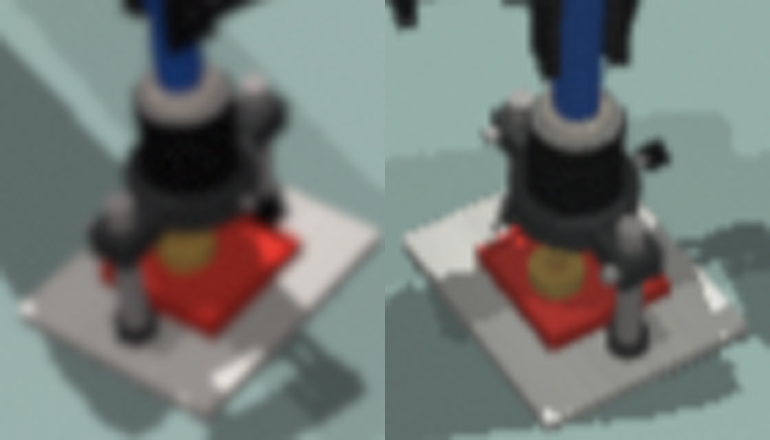

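The brass spacer lies in the red dish (side crop 556,272) and the collar sits on the rim at about 12 N. Drawing the drift out.

>>> step_arm:
  commands:
    - {"travel": [0, 0, -0.01], "turn": [0, 0, 0]}
    - {"travel": [0, 0, -0.03], "turn": [0, 0, 0]}
    - {"travel": [0, 0, -0.05], "turn": [0, 0, 0]}
    - {"travel": [0, 0, -0.07], "turn": [0, 0, 0]}
    - {"travel": [0, 0, -0.09], "turn": [0, 0, 0]}

```text
time: 17.2
position: [0.5901, -0.1568, 0.2582]
tool_rot: [-2.227, -2.214, 0.001]
ft_force: [-0.4, 0.2, -0.1]
grip_width: 0.24
grip_force: 45.0
```

>>> step_arm:
  commands:
    - {"travel": [0, 0, -0.03], "turn": [0, 0, 0]}
    - {"travel": [0, 0, -0.055], "turn": [0, 0, 0]}
    - {"travel": [0.04, -0.005, -0.055], "turn": [0, 0, 0]}
    - {"travel": [0.085, -0.01, -0.055], "turn": [0, 0, 0]}
    - {"travel": [0.13, -0.015, -0.055], "turn": [0, 0, 0]}

```text
time: 17.7
position: [0.5758, -0.0256, 0.3126]
tool_rot: [-2.229, -2.213, 0.0]
ft_force: [-0.4, 0.2, -1.8]
grip_width: 0.244
grip_force: 45.0
```

```bash
python3 - <<'E'
from h import *
rem(.5401,.2588,.31)
E
```

```text
t 17.7 p [ 0.5758 -0.0256  0.3126] tool d [ 0.2842 -0.0378  0.0027] yawy -0.43 tilt [-3.e-04  3.e-04 -1.e+00] f [-0.4  0.2 -1.8] q [ 0.62  0.2  -0.72  1.5   0.13  1.49 -0.11] grip 0.243625001946892 44.99345915392041
```

>>> step_arm:
  commands:
    - {"travel": [0.045, -0.006, 0], "turn": [0, 0, 0]}
    - {"travel": [0.09, -0.012, 0], "turn": [0, 0, 0]}
    - {"travel": [0.135, -0.018, 0], "turn": [0, 0, 0]}
    - {"travel": [0.18, -0.024, 0], "turn": [0, 0, 0]}
    - {"travel": [0.225, -0.03, 0], "turn": [0, 0, 0]}

```text
time: 18.2
position: [0.5469, 0.2, 0.3126]
tool_rot: [2.228, 2.214, -0.001]
ft_force: [0.7, -0.3, -1.2]
grip_width: 0.244
grip_force: 45.0
```

>>> step_arm:
  commands:
    - {"travel": [0.03, -0.004, 0], "turn": [0, 0, 0]}
    - {"travel": [0.058, -0.008, 0], "turn": [0, 0, 0]}
    - {"travel": [0.058, -0.008, 0.04], "turn": [0, 0, 0]}
    - {"travel": [0.058, -0.008, 0.08], "turn": [0, 0, 0]}
    - {"travel": [0.058, -0.008, 0.09], "turn": [0, 0, 0]}

```text
time: 18.7
position: [0.5375, 0.2549, 0.218]
tool_rot: [-2.226, -2.213, 0.012]
ft_force: [0.6, -0.0, -1.0]
grip_width: 0.244
grip_force: 45.0
```

>>> step_arm:
  commands:
    - {"travel": [0, 0, 0], "turn": [0, 0, 0]}
    - {"travel": [0, 0, 0], "turn": [0, 0, 0]}

```text
time: 18.9
position: [0.5407, 0.2568, 0.2245]
tool_rot: [2.228, 2.214, 0.003]
ft_force: [-0.1, -0.1, -0.7]
grip_width: 0.243
grip_force: 45.0
```

```bash
python3 - <<'E'
from h import *
rem(.5401,.2588,.21)
snap('scene','sc6');snap('side','sd6')
a=cv2.imread('pics/sc6.png')[130:200,325:395];b=cv2.imread('pics/sd6.png')[100:170,260:330]
cv2.imwrite('pics/c6.png',np.hstack([cv2.resize(i,None,fx=5.7,fy=5.7,interpolation=cv2.INTER_CUBIC) for i in(a,b)]))
E
```

```text
t 18.9 p [0.5407 0.2568 0.2245] tool d [ 0.0019 -0.0007  0.0145] yawy -0.38 tilt [ 0.0018  0.0011 -1.    ] f [-0.1 -0.1 -0.7] q [ 0.22  0.32 -0.86  1.58  0.25  1.35 -0.68] grip 0.24299551033047306 44.99479467049241
```

View pics/c6.png

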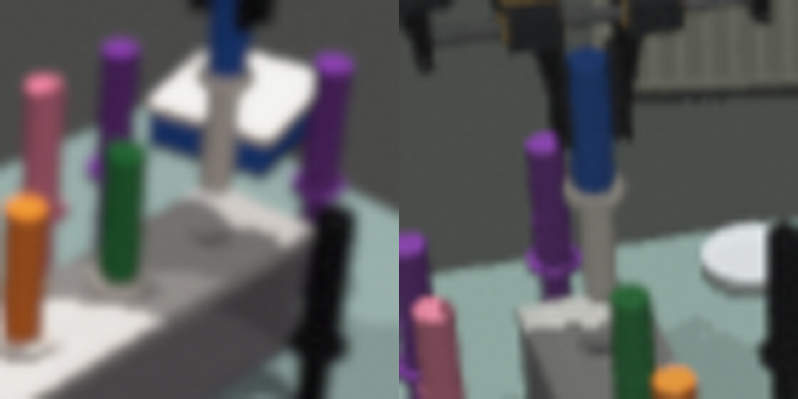

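The drift hangs upright above the empty hole at scene crop (210,225), side crop (600,335). I'll correct laterally by about 2 mm to the pick-up position and lower.

>>> step_arm:
  commands:
    - {"travel": [0.002, -0.0007, 0.01], "turn": [0, 0, 0]}
    - {"travel": [0.002, -0.0007, 0.024], "turn": [0, 0, 0]}
    - {"travel": [0.002, -0.0007, 0.024], "turn": [0, 0, 0]}
    - {"travel": [0.002, -0.0007, 0.024], "turn": [0, 0, 0]}

```text
time: 19.4
position: [0.5388, 0.2583, 0.198]
tool_rot: [-2.228, -2.214, 0.002]
ft_force: [0.4, 0.1, -0.1]
grip_width: 0.242
grip_force: 45.0
```

```bash
python3 - <<'E'
from h import *
rem(.5401,.2588,.19)
E
```

```text
t 19.4 p [0.5388 0.2583 0.198 ] tool d [0.0005 0.0013 0.008 ] yawy -0.34 tilt [-1.4e-03 -6.0e-04 -1.0e+00] f [ 0.4  0.1 -0.1] q [ 0.21  0.34 -0.86  1.61  0.27  1.31 -0.7 ] grip 0.24171849792161662 44.99483766965568
```

>>> step_arm:
  commands:
    - {"travel": [0.0005, 0.0012, 0], "turn": [0, 0, 0]}
    - {"travel": [0.0005, 0.0012, 0.002], "turn": [0, 0, 0]}
    - {"travel": [0.0005, 0.0012, 0.004], "turn": [0, 0, 0]}
    - {"travel": [0.0005, 0.0012, 0.006], "turn": [0, 0, 0]}
    - {"travel": [0.0005, 0.0012, 0.007], "turn": [0, 0, 0]}

```text
time: 19.9
position: [0.5403, 0.2589, 0.1915]
tool_rot: [2.228, 2.215, -0.001]
ft_force: [-0.2, -0.4, -1.7]
grip_width: 0.24
grip_force: 45.0
```

>>> step_arm:
  commands:
    - {"travel": [0, 0, 0.001], "turn": [0, 0, 0]}
    - {"travel": [0, 0, 0.002], "turn": [0, 0, 0]}
    - {"travel": [0, 0, 0.003], "turn": [0, 0, 0]}
    - {"travel": [0, 0, 0.003], "turn": [0, 0, 0]}

```text
time: 20.3
position: [0.5403, 0.259, 0.1886]
tool_rot: [-2.228, -2.215, 0.0]
ft_force: [-1.1, -0.2, -0.9]
grip_width: 0.246
grip_force: 45.0
```

```bash
python3 - <<'E'
from h import *
rem(.5401,.2588,.18)
E
```

```text
t 20.3 p [0.5403 0.259  0.1886] tool d [-0.0002 -0.0002  0.0086] yawy -0.34 tilt [-2.e-04 -2.e-04 -1.e+00] f [-1.1 -0.2 -0.9] q [ 0.2   0.35 -0.85  1.62  0.28  1.29 -0.7 ] grip 0.24639128552608686 44.99486982822418
```

>>> step_arm:
  commands:
    - {"travel": [0, 0, 0.002], "turn": [0, 0, 0]}
    - {"travel": [0, 0, 0.004], "turn": [0, 0, 0]}
    - {"travel": [0, 0, 0.008], "turn": [0, 0, 0]}
    - {"travel": [0, 0, 0.012], "turn": [0, 0, 0]}
    - {"travel": [0, 0, 0.018], "turn": [0, 0, 0]}

```text
time: 20.8
position: [0.5405, 0.2591, 0.1705]
tool_rot: [2.228, 2.215, 0.0]
ft_force: [-0.1, 0.1, -0.2]
grip_width: 0.243
grip_force: 45.0
```

>>> step_arm:
  commands:
    - {"travel": [0, 0, 0.007], "turn": [0, 0, 0]}
    - {"travel": [0, 0, 0.014], "turn": [0, 0, 0]}
    - {"travel": [0, 0, 0.021], "turn": [0, 0, 0]}
    - {"travel": [0, 0, 0.028], "turn": [0, 0, 0]}
    - {"travel": [0, 0, 0.034], "turn": [0, 0, 0]}

```text
time: 21.3
position: [0.5402, 0.259, 0.136]
tool_rot: [-2.228, -2.215, 0.001]
ft_force: [-0.7, 0.4, -0.6]
grip_width: 0.243
grip_force: 45.0
```

>>> step_arm:
  commands:
    - {"travel": [0, 0, 0.001], "turn": [0, 0, 0]}
    - {"travel": [0, 0, 0.002], "turn": [0, 0, 0]}
    - {"travel": [0, 0, 0.002], "turn": [0, 0, 0]}

```text
time: 21.6
position: [0.5405, 0.2592, 0.1349]
tool_rot: [2.228, 2.215, 0.0]
ft_force: [0.1, -0.1, -0.6]
grip_width: 0.247
grip_force: 45.0
```

```bash
python3 - <<'E'
from h import *
rem(.5401,.2588,.1298)
E
```

```text
t 21.6 p [0.5405 0.2592 0.1349] tool d [-0.0004 -0.0004  0.0051] yawy -0.34 tilt [ 2.e-04  1.e-04 -1.e+00] f [ 0.1 -0.1 -0.6] q [ 0.19  0.4  -0.83  1.68  0.32  1.2  -0.73] grip 0.24712212120513954 44.99479648657143
```

>>> step_arm:
  commands:
    - {"travel": [0, 0, 0.001], "turn": [0, 0, 0]}
    - {"travel": [0, 0, 0.002], "turn": [0, 0, 0]}
    - {"travel": [0, 0, 0.003], "turn": [0, 0, 0]}
    - {"travel": [0, 0, 0.004], "turn": [0, 0, 0]}
    - {"travel": [0, 0, 0.004], "turn": [0, 0, 0]}

```text
time: 22.1
position: [0.5403, 0.259, 0.1306]
tool_rot: [-2.228, -2.215, 0.0]
ft_force: [0.3, 0.4, -0.9]
grip_width: 0.241
grip_force: 45.0
```

>>> step_arm:
  commands:
    - {"travel": [0, 0, 0.0005], "turn": [0, 0, 0]}
    - {"travel": [0, 0, 0.001], "turn": [0, 0, 0]}
    - {"travel": [0, 0, 0.001], "turn": [0, 0, 0]}

```text
time: 22.4
position: [0.5404, 0.2591, 0.1299]
tool_rot: [2.228, 2.215, 0.0]
ft_force: [-0.1, -1.0, 0.5]
grip_width: 0.243
grip_force: 45.0
```

The collar touches the plate at the original height (0.1299). Releasing.

>>> step_arm:
  commands:
    - {"travel": [0, 0, 0], "turn": [0, 0, 0]}
    - {"travel": [0, 0, 0], "turn": [0, 0, 0]}
    - {"travel": [0, 0, 0], "turn": [0, 0, 0]}
    - {"travel": [0, 0, 0], "turn": [0, 0, 0]}
    - {"travel": [0, 0, 0], "turn": [0, 0, 0]}
  gripper: 0.6
  force: 5

```text
time: 22.9
position: [0.5404, 0.2591, 0.1298]
tool_rot: [2.228, 2.215, 0.0]
ft_force: [0.3, 0.7, -0.9]
grip_width: 0.571
grip_force: 0.0
```

>>> step_arm:
  commands:
    - {"travel": [0, 0, -0.02], "turn": [0, 0, 0]}
    - {"travel": [0, 0, -0.05], "turn": [0, 0, 0]}
    - {"travel": [0, 0, -0.09], "turn": [0, 0, 0]}
    - {"travel": [0, 0, -0.12], "turn": [0, 0, 0]}
    - {"travel": [0, 0, -0.12], "turn": [0, 0, 0]}

```text
time: 23.4
position: [0.5423, 0.2608, 0.2548]
tool_rot: [2.226, 2.213, 0.012]
ft_force: [0.5, 0.5, 0.3]
grip_width: 0.599
grip_force: 0.0
```

>>> step_arm:
  commands:
    - {"travel": [0, 0, 0], "turn": [0, 0, 0]}
    - {"travel": [0, 0, 0], "turn": [0, 0, 0]}
    - {"travel": [0, 0, 0], "turn": [0, 0, 0]}

```text
time: 23.7
position: [0.5398, 0.2585, 0.2482]
tool_rot: [-2.227, -2.214, 0.004]
ft_force: [0.1, -0.5, -0.8]
grip_width: 0.6
grip_force: 0.0
```

```bash
python3 - <<'E'
from h import *
rem(.5401,.2588,.25)
snap('scene','sc7');snap('side','sd7')
a=cv2.imread('pics/sc7.png')[120:300,220:400];b=cv2.imread('pics/sd7.png')[110:290,230:410]
cv2.imwrite('pics/c7.png',np.hstack([cv2.resize(i,(400,400),interpolation=cv2.INTER_CUBIC) for i in(a,b)]))
E
```

```text
t 23.7 p [0.5398 0.2585 0.2482] tool d [ 0.0003  0.0003 -0.0018] yawy -0.34 tilt [-0.0024 -0.0011 -1.    ] f [ 0.1 -0.5 -0.8] q [ 0.22  0.31 -0.87  1.54  0.24  1.4  -0.68] grip 0.5996000561196979 0.0
```

View pics/c7.png

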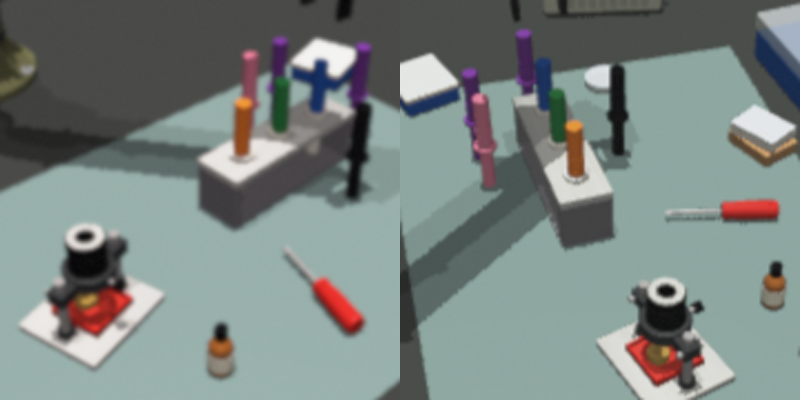

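The blue drift hangs upright in its hole (scene crop 318,85; side crop 543,85). The spacer is in the dish, and the bystanders in view look undisturbed.

```bash
python3 -c "
from bench import ctrl
print(ctrl.close_job())"
```

```text
the job is handed in; nothing more can be done
None
```

I handed the job in at about 24 s: the spacer is in the red dish, the collar was felt on the rim at about 12 N, and the blue drift hangs back in its hole, with measured force staying under about 14 N; the verdict was not shown to me.

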